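# Grade the bearing balls on the rod sorter

### The arm

A 6-joint arm with a two-finger parallel gripper is mounted at the origin on a cart in front of the work surface, level with it; the furniture and walls round the work are solid. World frame = base frame: x ahead of the robot, y to its left, z up, the work surface at z = 0. Lengths are in m, angles in rad, forces in N, time in s.
With the tool pointing down it reaches from about 0.3 to 0.75 m from the base axis. Payload 8.5 kg.
Tool frame: the origin (TCP) lies midway between the tips of the shut fingers; the grasp point (between the pads) lies 19 mm behind it; z points along the fingers, y is the line along which they close (so a half turn about z gives the same grasp; the last joint's range is limited). The gripper opens to 88 mm and grips with 3 to 60 N. Pads are 18 mm wide; open, the fingers measure 123 mm over their backs; the gripper's body (75 mm by 187 mm) begins 45 mm behind the grasp point.
Start: joints at [-1.506, 0.381, 1.297, -0, 1.464, -0.215], TCP at [0.152, -0.529, 0.206] pointing down, gripper open.
Joint ranges: [-3.11, 3.11], [-0.89, 2.33], [0.22, 2.48], [-1.42, 4.56], [0.17, 2.85], [-2.88, 2.88]. Speed limits (rad/s): [2.39, 2.39, 3.14, 3.14, 3.14, 3.14].

### API

Orientations are given as a unit quaternion [x, y, z, w].
In Python, from bench import read_state, read_camera, hand_in gives the robot as it stands. The module is installed in compiled form; this text tells all that it offers.
- The arm moves only by the tool step_arm, never from a script. Its argument "commands" is a list that holds one entry, the list of rows, each a list of 5 numbers: the opening in per cent of the stroke, from 0 (shut) to 100 (fully open), then the shift along the world's x, y, z in mm, then the turn about the world's z in rad. In form: [[[jaw, x, y, z, yaw], ...]]. A call has 1 to 8 rows; each row shifts and turns the commanded pose from where the row before left it; what a row does not reach is not made up. A row lasts 1/8 s, in which the tool goes at most 62.5 mm and 10.7 degrees, less where a joint would pass 70% of its speed; a pose out of reach is approached as far as the arm can. A call with a gripper value outside its range is refused whole. The fingers move at their own pace and stop on an object; "newtons" is the grip in N (left out, the last holds). Time passes only in rows, so rows that do not move let the fingers close. It gives the time, the measured TCP pose, the force, the opening and the grip force at its end, in the units of the state.
- read_state(): the state, without advancing time (a new reading comes with each control period).
- read_camera(name): name is "side" or "top"; returns a dict with "color" (480x640x3 uint8, blue, green, red), "range_z" (480x640 float32, m along the optical axis (not along the pixel's ray), 0 where there is no reading), "fx", "fy", "cx", "cy" (pixels), "R" (3x3) and "t" (3): a world point X has camera coordinates R X + t. Camera axes: x right, y down, z forward; pixel columns grow to the right and rows downward; lengths in m; the calibration is good to about 2 mm. A picture is of the moment at which its call begins.
- hand_in(): hands the job in; it is judged then, once.
The state is a dict: "time": time; "q": joint angles; "joint_vel": joint speeds; "joint_torque": joint torques, N m; "eef_pos": TCP position; "tcp_rot": TCP orientation; "contact_force": force on the tool from outside, world axes, zero at the start; "wrist_torque": the same for the moment, N m; "grip_width": finger opening in m; "grip_force": force on a finger pad.
Only numpy, scipy, OpenCV 4.12 (cv2) and the standard library are available. Lean on these libraries where they do the work, as an engineer would, in place of code of your own. Each camera call takes 0.05 s, during which the arm holds its last target. There are 200 camera calls.

### The job

Take the steel scoop that holds the two bearing balls and tip it over the wide upper hopper of the sorter, mouth pointing down the slope, so that the balls roll down: the small one must drop between the rods and end in the tray at the sorter's side, the large one must run to the bay at its foot. Then stand the empty scoop upright on the desk again and let go of it; the other scoop is not needed.

Things in the scene. Friction and masses are not known exactly. Their poses are not given: they have to be found in the camera images.
- scoop_center (a point): Centre, 22 mm up, of the loose steel scoop with the balls: 90 (x) x 54 (y) x 46 mm, 0.14 kg. Grasp its flat upright side walls across y. Back (+x) closed, mouth (-x) open; the floor climbs 12 deg to the lip (x -45, z 0 mm from here), so balls stay in until the mouth is tipped down well past that; 35-50 deg empties it. A like scoop with an adapter stands on the sorter's other side; sides vary.
- ball_large_center (a point): Centre of the large steel bearing ball, 26 mm diameter, 72 g, loose at the back of the scoop. Its goal, the bay at the sorter's foot, spans x -234 to -178, y -29 to 29 mm from the hopper point; its front wall stands 76 mm above the desk.
- ball_small_center (a point): Centre of the small steel bearing ball, 15 mm diameter, 15 g, loose at the back of the scoop beside the large one. Its goal, the side tray, spans x -174 to -50, y -89 to -44 mm from the hopper point, walls 28 mm above the desk. A ramp under the rods leads there.
- hopper (a point): Pouring point on the sorter's sloping plate (fixed), mid-width, 98 mm above the desk. x: horizontal, up the slope; z up. Balls roll to -x, 13 deg down. Hopper 128 mm wide inside, walls 24 mm above the plate; back wall at x +32, top 32 mm above this point. From x -5 it narrows to a 46 mm throat at x -50, a baffle above it (top 36 mm above this point). Then two rods, gap 20 mm, to x -172.
Not all that is in view belongs to the job. What is shaped like the part that bears scoop_center but orange or yellow is not meant.

How it is judged:
By the outcome, as a careful person would: the job done as asked, in the order asked, and still so for the second after the job is handed in, with the robot touching nothing.
It also fails if it takes over 53 s, if anything falls off the work surface, if the arm or the gripper's body presses on something with over 40 N, if the wrist force passes 120 N, or if a joint passes its speed limit or range.

## Working session

There is one attempt and no reset: what is moved stays moved. The work goes in short steps, Python scripts to look and compute and a tool call to move; the robot and the scene stay as the last step left them, time stands still between calls to the robot, and variables do not carry over. Pictures are saved under pics/ and viewed, at most 10 in all, crops included, and the job is handed in when it is done.

Besides the shell and the picture viewer there is one more tool, called after "Request:" by a JSON object that holds its "op" and its "data", one argument or row to a line. step_arm: Moves the arm, as the interface text tells. Its arguments: {"type":"object","properties":{"commands":{"type":"array"},"newtons":{"type":"number"}},"required":["commands"]}

```bash
mkdir -p pics
cat > h.py <<'E'
import numpy as np, cv2
from bench import read_state, read_camera
def pts(c):
    z=c["range_z"]; v,u=np.mgrid[:480,:640]
    P=np.stack([(u-c["cx"])/c["fx"]*z,(v-c["cy"])/c["fy"]*z,z],-1)
    return (P-c["t"])@c["R"]   # world
def ray(c,u,v,h):
    d=c["R"].T@np.array([(u-c["cx"])/c["fx"],(v-c["cy"])/c["fy"],1]); o=-c["R"].T@c["t"]
    return o+d*(h-o[2])/d[2]
E
python3 - <<'E'
from h import *
for n in("top","side"):
    c=read_camera(n); cv2.imwrite(f"pics/{n}0.png",c["color"]); print(n,c["fx"],-c["R"].T@c["t"],c["R"].round(2).tolist())
s=read_state();print(s["time"],s["tcp_rot"],s["eef_pos"],s["grip_width"])
E
```

```text
top 597.3551538351678 [ 0.17786914 -0.01038609  1.42667993] [[0.01, -1.0, 0.0], [-0.98, -0.01, -0.2], [0.2, -0.0, -0.98]]
side 597.7583067732212 [-0.49625259  0.527995    1.07191217] [[-0.45, -0.89, 0.02], [-0.61, 0.29, -0.74], [0.65, -0.34, -0.67]]
0.1 [ 9.90228126e-01  1.39455387e-01  4.96792493e-05 -6.70949010e-04] [ 0.15188219 -0.52830077  0.20559531] 0.08820880292495788
```

View pics/top0.png

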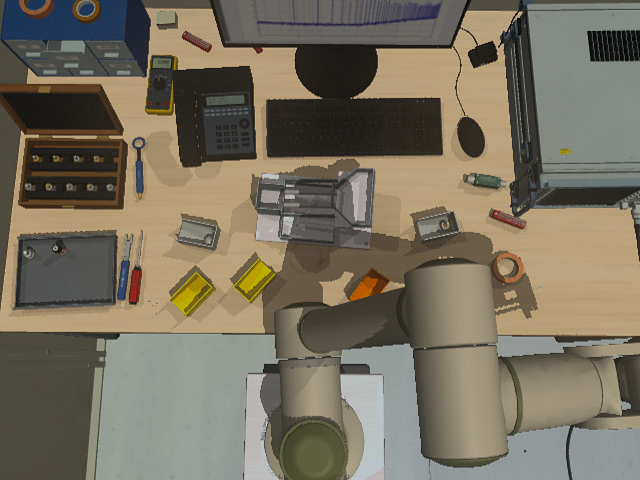

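View pics/side0.png

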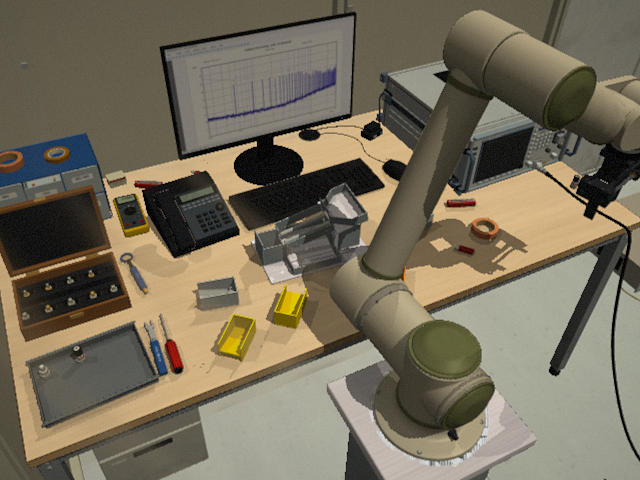

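Two grey scoops are in the top view, at (198,233) and (436,226). The sorter is at (315,205) with its hopper at the right, (355,190). The yellow and orange scoops, at (192,292), (254,280) and (368,287), are not meant. I'll enlarge both grey scoops and the sorter to see which one holds two balls and which the adapter.

Run:
```python
from h import *
c=read_camera("top"); im=c["color"]
f=lambda a,s:cv2.resize(a,None,fx=s,fy=s,interpolation=cv2.INTER_CUBIC)
A=f(im[205:260,165:232],5.9)[:320,:395];B=f(im[200:255,403:470],5.9)[:320,:395]
C=f(im[160:252,245:390],3); C=cv2.copyMakeBorder(C,0,0,0,790-C.shape[1],cv2.BORDER_CONSTANT)
cv2.imwrite("pics/crop.png",np.vstack([np.hstack([A,B]),C])[:600])
np.savez("top.npz",**c)
```

```text
(no output)
```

View pics/crop.png

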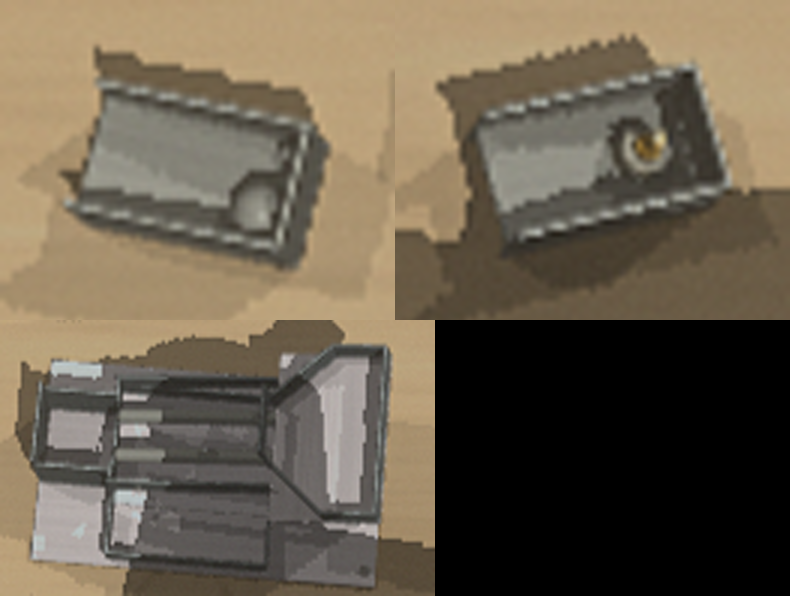

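The left scoop (198,233) holds the bare large ball (208,240) and a small one (214,230), with its mouth to the left and its back to the right. The right one (436,226) holds a gold-coloured adapter, so the left is meant. In the sorter the hopper is at the right, the bay at the left (270,193), and the tray at lower left. Next I'll measure them.

Run:
```python
from h import *
c=dict(np.load("top.npz")); P=pts(c); Z=P[...,2]
def reg(u0,u1,v0,v1,z0,z1):
    m=np.zeros(Z.shape,bool); m[v0:v1,u0:u1]=True; return m&(Z>z0)&(Z<z1)
print("desk",np.median(Z[240:250,150:165]))
# scoop
for lo in(.012,.036):
    m=reg(165,232,205,260,lo,.06); q=P[m][:,:2].astype(np.float32); r=cv2.minAreaRect(q*1000); print("scoop",lo,m.sum(),r,np.percentile(P[m][:,2],[50,95]),cv2.boxPoints(r).round(0).tolist())
# sorter
for lo,hi in((.10,.16),(.115,.16)):
    m=reg(245,390,155,255,lo,hi); r=cv2.minAreaRect((P[m][:,:2]*1000).astype(np.float32)); print("sorter",lo,m.sum(),r,cv2.boxPoints(r).round(0).tolist())
# height map along image
hm=(Z[160:252:5,250:385:6]*1000).round().astype(int)
print("u",list(range(250,385,6)))
for i,row in enumerate(hm): print(160+5*i,row.tolist())
```

```text
desk -0.0005841052785802096
scoop 0.012 733 ((473.7757263183594, 281.8819885253906), (92.34522247314453, 54.95541763305664), 78.65565490722656) [0.0209063  0.04543114] [[438.0, 242.0], [492.0, 231.0], [510.0, 322.0], [456.0, 333.0]]
scoop 0.036 166 ((473.5193176269531, 280.62744140625), (89.50139617919922, 54.96701431274414), 78.6340560913086) [0.04278235 0.04846308] [[438.0, 242.0], [492.0, 231.0], [509.0, 319.0], [455.0, 330.0]]
sorter 0.1 890 ((546.0233154296875, -80.57206726074219), (105.74700164794922, 136.2467041015625), 85.6015853881836) [[474.0, -128.0], [610.0, -139.0], [618.0, -33.0], [482.0, -23.0]]
sorter 0.115 301 ((545.2545166015625, -82.8998794555664), (95.56768798828125, 135.96018981933594), 86.56217956542969) [[475.0, -127.0], [610.0, -135.0], [616.0, -39.0], [480.0, -31.0]]
u [250, 256, 262, 268, 274, 280, 286, 292, 298, 304, 310, 316, 322, 328, 334, 340, 346, 352, 358, 364, 370, 376, 382]
160 [0, -4, -4, 8, 0, 2, -4, -1, -1, -2, 6, 4, 0, 1, 0, -7, -4, -6, -7, 1, -1, 3, -6]
165 [3, 5, -2, 2, -2, -2, 4, -1, 0, -3, -1, 4, 1, -3, -3, 1, 0, -1, 1, -3, -6, -3, -7]
170 [-
[... 835 characters left out ...]
29, -1, -4]
215 [1, -5, 3, 5, 7, 15, 64, 64, 72, 77, 86, 89, 92, 97, 98, 88, 96, 95, 97, 95, 133, 0, -3]
220 [-6, -3, 0, 7, 11, 8, 7, 11, 4, 6, 6, 10, 5, 6, 12, 88, 102, 97, 100, 106, 131, -1, -1]
225 [3, 4, 1, 2, 4, 4, 3, 2, 5, 3, 9, 2, 5, 1, 87, 90, 91, 118, 123, 118, 128, 1, 1]
230 [1, -1, 7, 7, 2, 27, 5, 1, 8, 5, 4, 4, -1, 3, 30, -3, 5, 7, 1, 8, 4, -3, -3]
235 [1427, 11, 0, 6, 0, 29, 0, 2, 6, 3, 4, 0, 1, 4, 30, 0, 2, 5, 5, 9, 7, 1, -2]
240 [-3, 1, 6, 2, 1, 8, 8, 7, 19, 19, 32, 31, 27, 7, 8, 6, 8, 4, 8, -1, 4, -1, 3]
245 [-1, -4, -3, 0, 5, -1, -3, -2, 0, 4, -3, -1, -3, 6, 6, 1, 7, 7, 6, 5, 3, -1, -5]
250 [0, -6, 1, 2, -3, -4, 1, -4, -3, -6, -1, -5, -3, -8, 0, -5, -1, -1, -3, 0, 4, -4, -4]
```

Request:
{"op": "step_arm", "data": {
  "commands": [
    [[100,20,51,0,0.07],[100,20,51,0,0.07],[100,20,51,0,0.07],[100,20,51,0,0.07],[100,20,51,0,0.07],[100,20,51,0,0.07],[100,20,51,0,0.07],[100,20,51,0,0.07]]
  ]
}}

```text
time: 1.15
eef_pos: [0.3121, -0.1189, 0.2062]
tcp_rot: [0.913, 0.408, 0.0, 0.0]
contact_force: [0.2, -0.8, 0.7]
grip_width: 0.0882
grip_force: 0.0
```

Run:
```python
from h import *
c=dict(np.load("top.npz")); P=pts(c); Z=P[...,2]
def reg(u0,u1,v0,v1,z0,z1):
    m=np.zeros(Z.shape,bool); m[v0:v1,u0:u1]=True; return P[m&(Z>z0)&(Z<z1)]*1000
b=reg(362,380,165,230,.122,.14); f=cv2.fitLine(b[:,:2].astype(np.float32),cv2.DIST_HUBER,0,.01,.01).ravel()
print("back wall",len(b),f,b.mean(0),np.ptp(b,axis=0), np.percentile(b,[3,97],axis=0).round())
w=reg(248,262,180,215,.06,.085); f=cv2.fitLine(w[:,:2].astype(np.float32),cv2.DIST_HUBER,0,.01,.01).ravel()
print("bay wall",len(w),f,w.mean(0),np.percentile(w,[3,97],axis=0).round())
bf=reg(328,342,180,222,.112,.15); print("baffle",len(bf),bf.mean(0),np.percentile(bf,[3,97],axis=0).round())
sc=reg(165,232,205,260,.036,.06)
print("rim corners by rays z=45:",[ray(c,u,v,.045).round(4)[:2].tolist() for u,v in((181.5,219),(177,240),(218.5,226),(213.5,247))])
# sorter corners by ray (z=.130 back wall ends; crop scale 3)
for nm,u,v,h in(("bwall far",245+388/3,160+26/3,.13),("bwall near",245+377/3,160+196/3,.13),("bay far",245+40/3,160+68/3,.076),("bay near",245+33/3,160+145/3,.076)): print(nm,ray(c,u,v,h)[:2].round(4))
```

```text
back wall 134 [ 9.9741048e-01 -7.1918614e-02  5.4106366e+02 -1.2536099e+02] [ 544.37668473 -123.52133936  127.04648793] [135.03155651  28.62396826  13.01619241] [[ 476. -131.  122.]
 [ 610. -107.  132.]]
bay wall 66 [ 9.9762708e-01 -6.8848871e-02  5.6130438e+02  1.3719489e+02] [560.40485226 137.18159824  70.63675896] [[530. 132.  61.]
 [592. 141.  79.]]
baffle 72 [546.64799208 -39.71926284 126.68668844] [[514. -55. 113.]
 [574. -35. 136.]]
rim corners by rays z=45: [[0.506, 0.318], [0.455, 0.3258], [0.4896, 0.2294], [0.4389, 0.2391]]
bwall far [ 0.6068 -0.1335]
bwall near [ 0.4746 -0.1238]
bay far [0.5879 0.1348]
bay near [0.5255 0.1385]
```

Request:
{"op": "step_arm", "data": {
  "commands": [
    [[100,20.5,51.5,0,0.0664],[100,20.5,51.5,0,0.0664],[100,20.5,51.5,0,0.0664],[100,20.5,51.5,0,0.0664],[100,20.5,51.5,-20,0.0664],[100,20.5,51.5,-25,0.0664],[100,20.5,51.5,-25,0.0664],[100,20.5,51.5,-25,0.0664]]
  ]
}}

```text
time: 2.15
eef_pos: [0.4762, 0.2933, 0.1101]
tcp_rot: [0.773, 0.634, -0.0, 0.0]
contact_force: [0.1, -0.9, 0.7]
grip_width: 0.0883
grip_force: 0.0
```

Request:
{"op": "step_arm", "data": {
  "commands": [
    [[100,0,0,-35,0],[100,0,0,-30,0],[100,0,0,-19,0],[100,0,0,-10,0],[100,0,0,0,0],[50,0,0,0,0],[50,0,0,0,0],[50,0,0,0,0]]
  ],
  "newtons": 20
}}

```text
time: 3.15
eef_pos: [0.476, 0.2915, 0.0176]
tcp_rot: [0.774, 0.633, 0.0, 0.0]
contact_force: [-1.0, 0.9, 0.1]
grip_width: 0.06
grip_force: 0.0
```

Request:
{"op": "step_arm", "data": {
  "commands": [
    [[50,0,0,0,0],[50,0,0,0,0],[50,0,0,0,0],[50,0,0,0,0]]
  ]
}}

```text
time: 3.65
eef_pos: [0.4759, 0.2914, 0.0171]
tcp_rot: [0.774, 0.633, -0.0, -0.0]
contact_force: [0.1, 0.3, -0.2]
grip_width: 0.0437
grip_force: 0.0
```

Run:
```python
from h import *
o=[]
for n,(u,v) in (("top",(198,233)),("side",(218,285))):
    im=read_camera(n)["color"][v-45:v+45,u-50:u+50]; o.append(cv2.resize(im,None,fx=4,fy=4,interpolation=cv2.INTER_CUBIC))
cv2.imwrite("pics/g1.png",np.hstack(o))
```

```text
(no output)
```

View pics/g1.png

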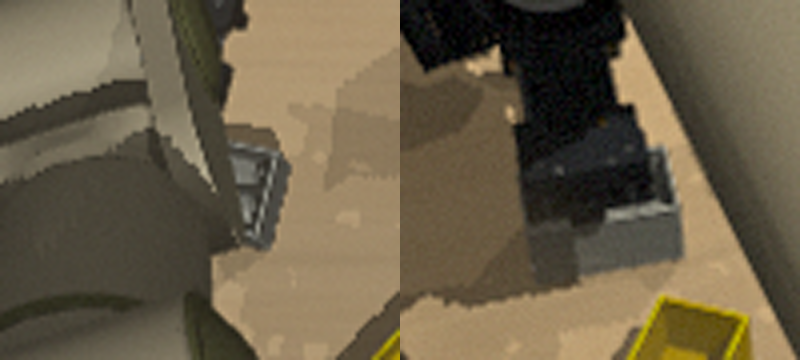

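Run:
```python
from h import *
c=read_camera("side");P=pts(c)*1000
im=c["color"][255:330,190:275]; cv2.imwrite("pics/g2.png",cv2.resize(im,None,fx=8,fy=8,interpolation=cv2.INTER_CUBIC))
for v in range(270,312,3): print(v,[tuple(P[v,u].round().astype(int).tolist()) for u in range(198,240,5)])
```

```text
270 [(591, 296, 0), (430, 320, 154), (432, 308, 148), (428, 298, 147), (427, 288, 144), (431, 275, 135), (564, 226, -6), (555, 216, -2), (118, 338, 441)]
273 [(447, 328, 134), (420, 323, 156), (435, 308, 136), (408, 304, 158), (-496, 528, 1072), (402, 284, 155), (396, 275, 157), (545, 220, -2), (541, 208, -3)]
276 [(436, 331, 136), (410, 326, 157), (407, 316, 156), (400, 307, 158), (398, 297, 155), (394, 287, 154), (388, 278, 156), (534, 224, -1), (531, 212, -3)]
279 [(410, 338, 154), (400, 329, 159), (399, 319, 155), (394, 309, 155), (386, 301, 159), (385, 290, 155), (379, 281, 157), (488, 238, 37), (520, 216, -2)]
282 [(401, 341, 153), (396, 331, 154), (391, 322, 154), (383, 313, 158), (384, 302, 152), (381, 292, 150), (378, 282, 149), (485, 240, 30), (514, 218, -6)]
285 [(502, 321, 41), (387, 334, 154), (388, 323, 149), (387, 313, 145), (382, 303, 145), (385, 292, 138), (380, 282, 138), (489, 239, 16), (496, 225, 2)]
288 [(501, 322, 31), (391, 334, 141), (387, 325, 141), (385, 314, 139), (390, 302, 128), (389, 292, 125), (387, 281, 122), (483, 242, 12), (490, 227, -1)]
291 [(504, 
[... 325 characters left out ...]
15), (455, 312, 41), (447, 302, 44), (447, 291, 38), (449, 278, 31), (440, 269, 35), (439, 257, 30), (439, 245, 25)]
300 [(493, 329, 1), (450, 326, 41), (452, 314, 34), (449, 303, 32), (447, 292, 28), (444, 281, 27), (442, 269, 22), (440, 258, 19), (440, 246, 14)]
303 [(483, 332, 1), (455, 326, 26), (452, 315, 24), (452, 303, 19), (447, 293, 18), (445, 281, 15), (444, 269, 10), (443, 258, 6), (436, 248, 8)]
306 [(478, 334, -3), (455, 327, 17), (452, 316, 15), (451, 304, 10), (447, 294, 9), (446, 282, 4), (444, 270, 0), (442, 259, -4), (436, 248, -3)]
309 [(465, 338, 2), (453, 329, 9), (455, 316, 0), (446, 307, 5), (443, 296, 3), (442, 284, -2), (438, 273, -3), (431, 263, -1), (426, 252, -1)]
```

View pics/g2.png

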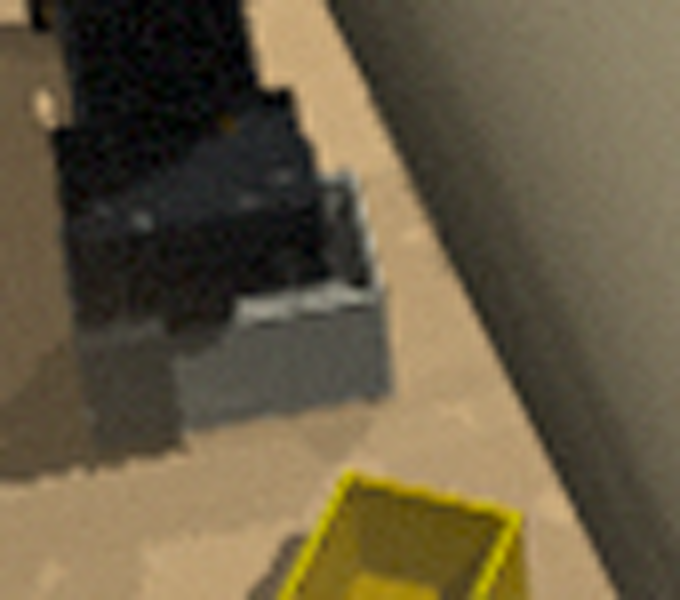

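Request:
{"op": "step_arm", "data": {
  "commands": [
    [[100,0,0,0,0],[100,0,0,0,0],[100,0,0,0,0],[100,0,0,0,0],[100,0,0,0,0],[100,0,0,0,0]]
  ]
}}

```text
time: 4.55
eef_pos: [0.4759, 0.2914, 0.0171]
tcp_rot: [0.774, 0.633, -0.0, 0.0]
contact_force: [-0.3, -0.0, -0.3]
grip_width: 0.0879
grip_force: 0.0
```

Run:
```python
from h import *
s=read_state();print(s["eef_pos"],s["q"],s["contact_force"],s["grip_width"])
c=read_camera("side");P=pts(c)*1000
im=c["color"][255:330,180:275]; cv2.imwrite("pics/g3.png",cv2.resize(im,None,fx=8,fy=8,interpolation=cv2.INTER_CUBIC))
for v in range(285,322,3): print(v,[tuple(P[v,u].round().astype(int).tolist()) for u in range(198,240,5)])
```

```text
[0.47588517 0.29140605 0.01714566] [ 3.37301718e-01  5.99604749e-01  1.53152375e+00 -1.99958586e-05
  1.01046480e+00  5.37070348e-01] [-0.27917587 -0.00901031 -0.2902936 ] 0.08788186425440722
285 [(503, 321, 40), (388, 334, 153), (388, 323, 149), (383, 314, 149), (382, 303, 145), (380, 293, 143), (382, 282, 135), (487, 240, 18), (503, 222, -5)]
288 [(505, 321, 28), (392, 334, 141), (386, 325, 142), (386, 314, 137), (393, 301, 125), (387, 292, 126), (387, 281, 121), (481, 242, 14), (490, 227, -1)]
291 [(503, 323, 19), (397, 334, 127), (393, 324, 126), (388, 315, 126), (386, 304, 123), (386, 293, 118), (388, 282, 111), (457, 250, 31), (482, 231, -2)]
294 [(515, 322, -3), (398, 335, 116), (390, 326, 120), (417, 308, 86), (417, 297, 81), (445, 279, 45), (440, 268, 45), (439, 256, 40), (436, 245, 38)]
297 [(503, 325, 0), (479, 319, 20), (452, 313, 44), (420, 309, 74), (415, 299, 73), (445, 279, 35), (441, 269, 34), (441, 257, 29), (437, 246, 27)]
300 [(494, 328, 0), (451, 325, 40), (452, 314, 34), (419, 310, 65), (417, 299, 61), (444, 281, 26), (443, 269, 21), (442, 257, 17), (438, 246, 1
[... 328 characters left out ...]
 7), (450, 317, 6), (449, 306, 1), (449, 294, -4), (445, 283, -5), (435, 274, 0), (431, 263, -1), (430, 251, -6)]
312 [(454, 341, 4), (457, 329, -6), (448, 319, -2), (444, 308, -2), (436, 298, 1), (430, 288, 2), (428, 276, -2), (425, 265, -5), (416, 256, 1)]
315 [(448, 344, 0), (444, 333, -1), (439, 322, -1), (434, 312, -1), (427, 302, 1), (422, 291, 0), (419, 280, -2), (375, 280, 45), (370, 270, 45)]
318 [(442, 346, -3), (435, 336, -1), (429, 325, 0), (428, 314, -5), (418, 305, 1), (419, 293, -6), (413, 282, -5), (373, 282, 37), (365, 272, 40)]
321 [(429, 350, 1), (428, 338, -3), (425, 328, -5), (-496, 528, 1072), (410, 308, 0), (405, 297, 0), (402, 286, -2), (371, 283, 29), (372, 271, 22)]
```

View pics/g3.png

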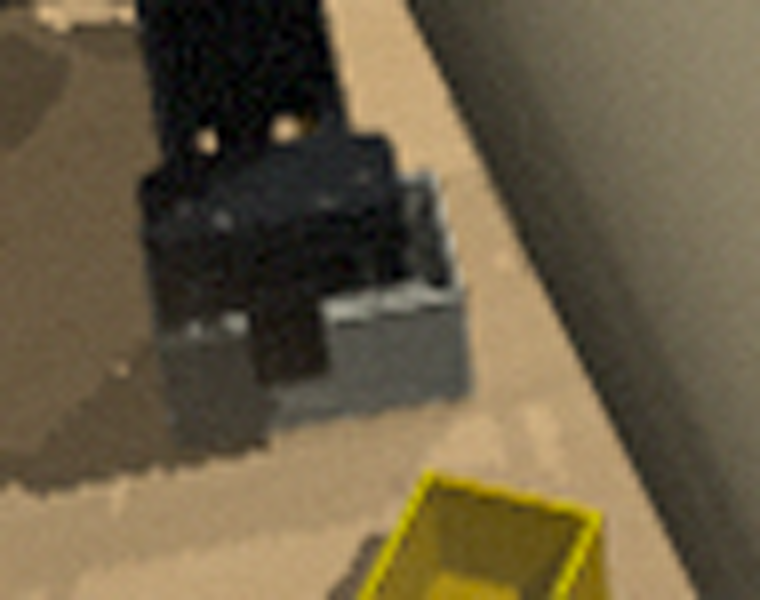

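The finger tip in the side view, at (216,303), is at about z 52 mm, while the state reports 17 mm. The gripper really stands about 35 mm higher than reported. I'll go down carefully and recheck with the camera.

Request:
{"op": "step_arm", "data": {
  "commands": [
    [[100,0,0,-6,0],[100,0,0,-6,0],[100,0,0,-6,0],[100,0,0,-6,0],[100,0,0,0,0]]
  ]
}}

```text
time: 5.22
eef_pos: [0.4756, 0.2913, -0.0074]
tcp_rot: [0.774, 0.633, -0.001, -0.0]
contact_force: [-0.6, -1.0, -0.1]
grip_width: 0.0879
grip_force: 0.0
```

Run:
```python
from h import *
s=read_state();print(s["eef_pos"],s["contact_force"],s["grip_width"])
c=read_camera("side");P=pts(c)*1000
for v in range(294,322,2): print(v,[tuple(P[v,u].round().astype(int).tolist())+(int(c["color"][v,u].mean()),) for u in range(206,226,3)])
```

```text
[ 0.47560516  0.29129581 -0.00741718] [-0.64449025 -0.97441634 -0.05093835] 0.08785084619228949
294 [(388, 331, 125, 37), (386, 325, 123, 28), (384, 319, 122, 29), (384, 312, 119, 28), (385, 305, 115, 26), (385, 299, 113, 23), (381, 293, 113, 16)]
296 [(387, 332, 120, 37), (387, 325, 116, 37), (389, 318, 111, 20), (391, 311, 106, 35), (393, 304, 101, 20), (388, 299, 103, 29), (384, 293, 104, 21)]
298 [(395, 330, 105, 47), (395, 324, 101, 34), (392, 318, 102, 35), (391, 312, 100, 30), (389, 306, 99, 33), (386, 300, 99, 28), (387, 293, 94, 28)]
300 [(400, 330, 93, 43), (395, 325, 95, 34), (394, 318, 93, 38), (390, 312, 94, 32), (389, 306, 92, 32), (389, 299, 89, 47), (444, 278, 25, 74)]
302 [(396, 332, 91, 45), (398, 325, 86, 46), (420, 313, 58, 38), (414, 307, 62, 33), (414, 301, 59, 33), (411, 294, 58, 56), (442, 279, 20, 77)]
304 [(453, 320, 22, 59), (453, 313, 18, 62), (451, 306, 18, 41), (419, 307, 50, 37), (419, 300, 47, 34), (416, 294, 46, 52), (448, 278, 7, 86)]
306 [(451, 321, 18, 59), (453, 314, 12, 58), (450, 307, 12, 51), (418, 308, 44, 40), (419, 301, 40, 38), (419, 294, 3
[... 354 characters left out ...]
 75), (443, 311, 0, 75), (441, 304, -2, 71), (439, 298, -3, 141), (432, 292, 1, 135), (431, 285, 0, 136)]
314 [(443, 326, -1, 77), (439, 319, 1, 73), (440, 312, -4, 82), (435, 306, -1, 82), (434, 299, -4, 138), (429, 294, -2, 138), (429, 286, -5, 132)]
316 [(437, 328, 0, 106), (439, 320, -6, 139), (433, 315, -2, 142), (429, 308, -2, 141), (429, 301, -4, 138), (422, 296, 0, 133), (421, 289, -2, 127)]
318 [(429, 330, 3, 134), (431, 323, -3, 137), (429, 316, -5, 132), (423, 311, -1, 137), (418, 305, 2, 136), (414, 299, 3, 142), (413, 292, 0, 125)]
320 [(429, 331, -4, 136), (423, 325, -1, 139), (420, 319, 0, 136), (419, 312, -3, 137), (415, 306, -2, 135), (417, 299, -8, 146), (406, 294, 1, 146)]
```

Request:
{"op": "step_arm", "data": {
  "commands": [
    [[100,0,0,-5,0],[100,0,0,-5,0],[100,0,0,0,0],[30,0,0,0,0],[30,0,0,0,0],[30,0,0,0,0],[30,0,0,0,0],[30,0,0,0,0]]
  ]
}}

```text
time: 6.28
eef_pos: [0.4759, 0.2914, -0.0168]
tcp_rot: [0.774, 0.633, 0.0, 0.0]
contact_force: [-0.5, 0.3, 1.3]
grip_width: 0.0535
grip_force: 20.0
```

Request:
{"op": "step_arm", "data": {
  "commands": [
    [[30,0,0,5,0],[30,0,0,15,0],[30,0,0,25,0],[30,0,0,35,0],[30,0,0,35,0],[30,0,0,25,0],[30,0,0,15,0],[30,0,0,5,0]]
  ]
}}

```text
time: 7.28
eef_pos: [0.4759, 0.2914, 0.144]
tcp_rot: [0.774, 0.633, 0.0, 0.0]
contact_force: [0.5, -0.2, -2.1]
grip_width: 0.0536
grip_force: 20.0
```

Request:
{"op": "step_arm", "data": {
  "commands": [
    [[30,1,-6,0,0.01],[30,2,-14,0,0.01],[30,4,-22,0,0.01],[30,5,-30,0,0.01],[30,5,-30,0,0.01],[30,5,-30,0,0.01],[30,5,-30,0,0.01],[30,5,-30,0,0.01]]
  ]
}}

```text
time: 8.28
eef_pos: [0.5075, 0.0975, 0.1425]
tcp_rot: [0.748, 0.664, -0.001, -0.0]
contact_force: [0.2, 0.9, -2.5]
grip_width: 0.054
grip_force: 20.0
```

Request:
{"op": "step_arm", "data": {
  "commands": [
    [[30,5,-30,0,0.01],[30,5,-30,0,0.01],[30,5,-30,0,0.01],[30,4,-24,0,0.01],[30,3,-18,0,0.007],[30,2,-12,0,0],[30,1,-6,0,0],[30,0,-3,0,0]]
  ]
}}

```text
time: 9.28
eef_pos: [0.5327, -0.0536, 0.143]
tcp_rot: [0.732, 0.681, -0.0, -0.0]
contact_force: [0.2, -0.0, -1.6]
grip_width: 0.0537
grip_force: 20.0
```

Run:
```python
from h import *
s=read_state();print(s["eef_pos"],s["contact_force"],s["grip_width"],2*np.degrees(np.arctan2(s["tcp_rot"][1],s["tcp_rot"][0])))
c=read_camera("side")
im=c["color"][180:290,240:390]; cv2.imwrite("pics/h1.png",cv2.resize(im,None,fx=5,fy=5,interpolation=cv2.INTER_CUBIC))
```

```text
[ 0.53272395 -0.05363064  0.14297308] [ 0.16289144 -0.04703075 -1.58333387] 0.05368161878355411 85.83149614090576
```

View pics/h1.png

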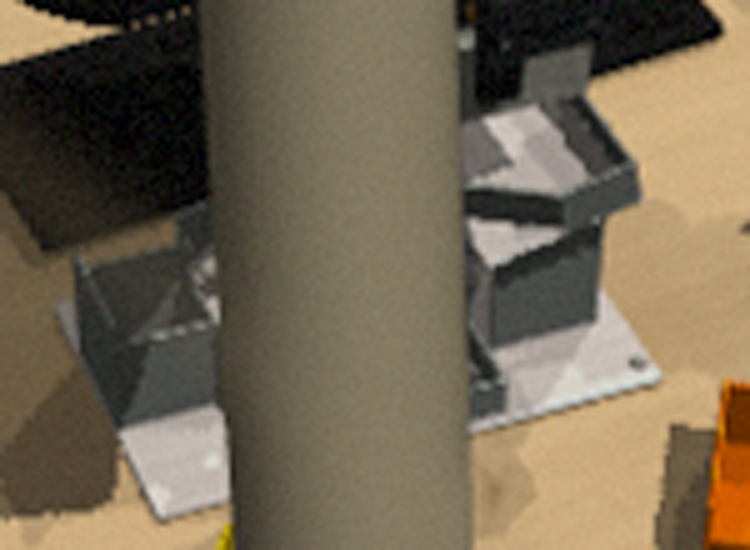

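The scoop is partly hidden behind the arm; its back shows at side pixel (352,194), level, above and left of the hopper's back corner at (366,215). I'll measure its height by depth.

Run:
```python
from h import *
c=read_camera("side");P=pts(c)*1000
for v in range(180,206,2): print(v,[tuple(P[v,u].round().astype(int).tolist()) for u in range(335,362,4)])
c=read_camera("top");P=pts(c)*1000
m=(P[...,2]>150)&(P[...,2]<240)&(P[...,0]>480)&(P[...,0]<620)&(P[...,1]>-160)&(P[...,1]<60)
q=P[m]; print("top",len(q), q.min(0) if len(q) else 0,q.max(0) if len(q) else 0)
```

```text
180 [(456, -13, 274), (439, -14, 285), (439, -24, 282), (440, -35, 277), (439, -45, 275), (439, -55, 272), (438, -65, 270)]
182 [(471, -22, 256), (444, -17, 275), (440, -25, 275), (441, -36, 271), (437, -44, 271), (442, -57, 264), (440, -67, 262)]
184 [(474, -24, 247), (442, -16, 271), (443, -27, 267), (442, -37, 264), (443, -48, 260), (447, -61, 254), (446, -72, 251)]
186 [(456, -14, 257), (439, -14, 268), (448, -30, 257), (-496, 528, 1072), (445, -50, 253), (445, -60, 250), (443, -70, 248)]
188 [(456, -14, 251), (449, -21, 254), (444, -28, 255), (447, -40, 249), (443, -48, 249), (444, -60, 245), (446, -72, 239)]
190 [(456, -14, 245), (448, -20, 249), (449, -31, 245), (451, -43, 240), (444, -50, 242), (499, -95, 190), (695, -232, 11)]
192 [(453, -13, 242), (447, -20, 244), (447, -31, 240), (501, -74, 189), (505, -87, 182), (504, -98, 179), (691, -229, 8)]
194 [(507, -44, 189), (489, -45, 201), (488, -55, 198), (499, -73, 185), (497, -83, 183), (503, -98, 174), (684, -226, 6)]
196 [(502, -41, 187), (488, -44, 196), (491, -57, 189), (500, -74, 177), (503, -87, 171), (501, -98, 169), (682, -225, 1)]
198 [(506, -44, 177), (486, -44, 191), (487, -55, 187), (503, -76, 169), (508, -90, 161), (497, -95, 167), (675, -221, 0)]
200 [(507, -44, 171), (489, -45, 183), (504, -65, 166), (503, -76, 163), (566, -127, 101), (547, -127, 114), (671, -219, -4)]
202 [(512, -48, 159), (503, -54, 164), (573, -107, 96), (566, -115, 98), (557, -122, 102), (549, -129, 105), (521, -123, 128)]
204 [(575, -84, 96), (575, -96, 91), (562, -101, 99), (559, -111, 98), (550, -118, 102), (543, -126, 104), (519, -122, 123)]
top 7 [ 501.68801635 -105.9794203   154.74397675] [ 506.48268691 -104.1605608   204.31547481]
```

Request:
{"op": "step_arm", "data": {
  "commands": [
    [[30,2,-6,0,0],[30,2,-10,0,0],[30,2,-12,0,0],[30,2,-10,-5,0],[30,1,-6,-7,0],[30,1,-3,-7,0],[30,0,-1,-5,0],[30,0,0,-2,0]]
  ]
}}

```text
time: 10.42
eef_pos: [0.5427, -0.1014, 0.1167]
tcp_rot: [0.732, 0.681, -0.0, -0.0]
contact_force: [0.9, 0.4, -2.0]
grip_width: 0.0536
grip_force: 20.0
```

Request:
{"op": "step_arm", "data": {
  "commands": [
    [[30,0,0,-1,0],[30,0,0,-1,0],[30,0,0,-1,0],[30,0,0,-1,0]]
  ]
}}

```text
time: 10.92
eef_pos: [0.5429, -0.1016, 0.1132]
tcp_rot: [0.732, 0.681, 0.0, 0.0]
contact_force: [0.0, -0.6, -1.8]
grip_width: 0.054
grip_force: 20.0
```

Request:
{"op": "step_arm", "data": {
  "commands": [
    [[30,0,0,-1,0],[30,0,0,-1,0],[30,0,0.5,-1,0],[30,0,0.5,-1,0],[30,0,0.5,-1,0]]
  ],
  "newtons": 15
}}

```text
time: 11.55
eef_pos: [0.5432, -0.1, 0.1093]
tcp_rot: [0.732, 0.681, 0.0, 0.001]
contact_force: [-2.1, 3.0, 8.7]
grip_width: 0.054
grip_force: 15.0
```

Request:
{"op": "step_arm", "data": {
  "commands": [
    [[30,0,0.5,-1,0],[30,0,0.5,-1,0],[30,0,0.5,-1,0]]
  ]
}}

```text
time: 11.92
eef_pos: [0.5433, -0.0983, 0.1063]
tcp_rot: [0.732, 0.681, 0.001, 0.001]
contact_force: [-1.3, 2.7, 7.6]
grip_width: 0.0539
grip_force: 15.0
```

```bash
cat > b.py <<'E'
from h import *
s=read_state();print(s["eef_pos"].round(4) if hasattr(s["eef_pos"],"round") else s["eef_pos"],s["contact_force"],s["grip_width"])
c=read_camera("side");P=pts(c)*1000
# near side wall of scoop: x within band, behind wrist -> bottom/top edges per y bin
m=(abs(P[...,0]-515)<7)&(P[...,2]>100)&(P[...,2]<225)&(P[...,1]<-60)&(P[...,1]>-170)
q=P[m]
for y in range(-170,-60,10):
    k=q[(q[:,1]>=y)&(q[:,1]<y+10)]
    if len(k): print(y+5,len(k),k[:,2].min().round(),k[:,2].max().round())
E
python3 b.py
```

```text
[ 0.5433 -0.0983  0.1063] [-1.33186616  2.72639647  7.59205857] 0.05393661302902368
-155 2 133.0 133.0
-145 20 131.0 152.0
-135 18 130.0 152.0
-125 47 100.0 152.0
-115 29 100.0 149.0
-105 14 100.0 224.0
-95 8 123.0 130.0
-85 50 120.0 177.0
-75 61 119.0 224.0
-65 48 121.0 215.0
```

Request:
{"op": "step_arm", "data": {
  "commands": [
    [[30,0,0.7,-1,0],[30,0,0.7,-1,0],[30,0,0.7,-1,0],[30,0,0.7,-1,0],[30,0,0.7,-1,0]]
  ]
}}

```text
time: 12.6
eef_pos: [0.5435, -0.0954, 0.1011]
tcp_rot: [0.732, 0.681, 0.0, 0.001]
contact_force: [-0.8, 0.4, 4.4]
grip_width: 0.0537
grip_force: 15.0
```

```bash
python3 b.py
```

```text
[ 0.5435 -0.0954  0.1011] [-0.76957684  0.39399555  4.35939959] 0.05365116485454076
-155 2 133.0 139.0
-145 6 136.0 146.0
-135 15 130.0 147.0
-125 36 101.0 143.0
-115 29 101.0 147.0
-105 8 100.0 124.0
-95 7 101.0 127.0
-85 42 100.0 162.0
-75 59 111.0 218.0
-65 49 110.0 220.0
```

Request:
{"op": "step_arm", "data": {
  "commands": [
    [[30,0,0.8,-1,0],[30,0,0.8,-1,0],[30,0,0.8,-1,0],[30,0,0.8,-1,0],[30,0,0.8,-1,0]]
  ]
}}

```text
time: 13.28
eef_pos: [0.5427, -0.0912, 0.0949]
tcp_rot: [0.732, 0.681, -0.0, -0.0]
contact_force: [-0.1, -2.2, 1.3]
grip_width: 0.0541
grip_force: 15.0
```

```bash
python3 b.py
python3 - <<'E'
from h import *
c=read_camera("side"); a=c["color"][170:290,235:395]; t=read_camera("top")["color"][150:260,240:400]
f=lambda x,h:cv2.resize(x,(400,300),interpolation=cv2.INTER_CUBIC)
cv2.imwrite("pics/p1.png",np.hstack([f(a,0),f(t,0)]))
E
```

```text
[ 0.5427 -0.0912  0.0949] [-0.08349889 -2.24884899  1.32147174] 0.054125625636271935
-135 2 136.0 138.0
-125 27 101.0 138.0
-115 25 100.0 138.0
-105 11 100.0 139.0
-95 6 110.0 121.0
-85 20 104.0 164.0
-75 61 102.0 154.0
-65 53 105.0 222.0
```

View pics/p1.png

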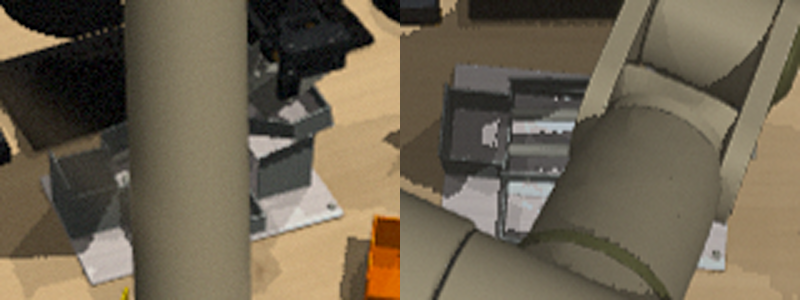

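Request:
{"op": "step_arm", "data": {
  "commands": [
    [[30,0,0.8,-1,0],[30,0,0.8,-1,0],[30,0,0,0,0],[30,0,0,0,0],[30,0,0,0,0],[30,0,0,0,0],[30,0,0,0,0],[30,0,0,0,0]]
  ]
}}

```text
time: 14.42
eef_pos: [0.5428, -0.0895, 0.0931]
tcp_rot: [0.732, 0.681, -0.0, -0.0]
contact_force: [-0.3, -3.1, -2.4]
grip_width: 0.0542
grip_force: 15.0
```

```bash
cat > k.py <<'E'
from h import *
c=read_camera("top");P=pts(c)*1000
H=np.array([543.4,-94]);ex=np.array([-.071,-.9975]);ey=np.array([.9975,-.071])
d=P[...,:2]-H; X=d@ex; Y=d@ey; z=P[...,2]
for n,x0,x1,y0,y1 in(("bay",-232,-180,-27,27),("tray",-172,-52,-87,-46)):
    m=(X>x0)&(X<x1)&(Y>y0)&(Y<y1)&(z<60); 
    h=m&(z>9); print(n,m.sum(),h.sum(),np.percentile(z[m],[50,90,97]).round() if m.any() else 0, X[h].mean().round() if h.any() else 0,Y[h].mean().round() if h.any() else 0)
E
python3 k.py; python3 b.py|head -1
```

```text
bay 373 66 [ 5. 20. 49.] -224.0 5.0
tray 178 19 [ 5.  9. 26.] -168.0 -67.0
[ 0.5428 -0.0894  0.0931] [-0.98519051 -2.88436358 -1.99804756] 0.053897092644539166
```

```bash
cat >> k.py <<'E'
c0=dict(np.load("top.npz")); P0=pts(c0)*1000; dc=np.abs(c["color"].astype(int)-c0["color"]).sum(-1)
ok=(P[...,2]<100)
for n,x0,x1,y0,y1 in(("bay",-232,-180,-27,27),("tray",-172,-52,-87,-46)):
    m=(X>x0)&(X<x1)&(Y>y0)&(Y<y1)&ok&(z<60)&(z-P0[...,2]>7)&(P0[...,2]<15)
    v,u=np.nonzero(m); print(n,"raised px",m.sum(),(X[m].mean().round(),Y[m].mean().round(),z[m].max().round(),u.mean(),v.mean()) if m.any() else "")
E
python3 k.py|tail -2
```

```text
bay raised px 15 (np.float64(-212.0), np.float64(10.0), np.float64(13.0), np.float64(268.2), np.float64(198.46666666666667))
tray raised px 7 (np.float64(-158.0), np.float64(-59.0), np.float64(12.0), np.float64(287.57142857142856), np.float64(227.42857142857142))
```

The bay and tray are still empty and the weight is still about 2 N. The lip is now at about hopper x -26, only some 24 mm from the baffle, so the large ball is probably caught between them. I'll draw the tipped scoop back up the slope, along its own tilt.

Request:
{"op": "step_arm", "data": {
  "commands": [
    [[30,0,0,2,0],[30,0,-1,2,0],[30,0,-2,2,0],[30,0,-3,2.5,0],[30,0,-3,2.5,0],[30,0,-3,2.5,0],[30,0,0,0,0],[30,0,0,0,0]]
  ]
}}

```text
time: 15.58
eef_pos: [0.5428, -0.1014, 0.1066]
tcp_rot: [0.732, 0.681, 0.0, -0.0]
contact_force: [-0.4, 1.0, -1.6]
grip_width: 0.0542
grip_force: 15.0
```

```bash
python3 k.py|tail -2; python3 b.py
```

```text
bay raised px 13 (np.float64(-209.0), np.float64(6.0), np.float64(14.0), np.float64(269.15384615384613), np.float64(199.76923076923077))
tray raised px 16 (np.float64(-152.0), np.float64(-63.0), np.float64(12.0), np.float64(289.8125), np.float64(229.3125))
[ 0.5428 -0.1014  0.1066] [ 0.6988951   0.12717474 -1.35300586] 0.053897616647692194
-145 3 146.0 150.0
-135 11 140.0 150.0
-125 40 101.0 154.0
-115 14 100.0 150.0
-105 13 100.0 130.0
-95 27 103.0 178.0
-85 67 101.0 184.0
-75 49 114.0 221.0
-65 27 128.0 219.0
```

Request:
{"op": "step_arm", "data": {
  "commands": [
    [[30,0,-1,2,0],[30,0,-1,2,0],[30,0,0,0,0],[30,0,0,0,0],[30,0,0,0,0],[30,0,0,0,0]]
  ]
}}

```text
time: 16.42
eef_pos: [0.5429, -0.1035, 0.1106]
tcp_rot: [0.732, 0.681, -0.0, -0.0]
contact_force: [-0.4, 0.2, -2.1]
grip_width: 0.0538
grip_force: 15.0
```

```bash
python3 k.py|tail -2
python3 - <<'E'
from h import *
F=[]
for i in range(8): F.append(read_state()["contact_force"]); c=read_camera("top")
print(np.mean(F,0),read_state()["time"]); 
t=c["color"][150:260,240:400]; s=read_camera("side")["color"][170:290,235:395]
f=lambda x:cv2.resize(x,(400,300),interpolation=cv2.INTER_CUBIC)
cv2.imwrite("pics/p2.png",np.hstack([f(s),f(t)]))
E
```

```text
bay raised px 107 (np.float64(-216.0), np.float64(1.0), np.float64(37.0), np.float64(265.8224299065421), np.float64(200.19626168224298))
tray raised px 8 (np.float64(-155.0), np.float64(-59.0), np.float64(11.0), np.float64(288.75), np.float64(227.5))
[ 0.13146398  0.03150278 -1.04367668] 16.875
```

Request:
{"op": "step_arm", "data": {
  "commands": [
    [[30,0,0,10,0],[30,0,0,20,0],[30,0,0,20,0],[30,0,0,10,0],[30,0,0,0,0]]
  ]
}}

```text
time: 17.55
eef_pos: [0.5431, -0.1036, 0.1712]
tcp_rot: [0.732, 0.681, 0.0, 0.001]
contact_force: [-1.1, -0.2, -0.5]
grip_width: 0.0537
grip_force: 15.0
```

```bash
python3 k.py
python3 - <<'E'
from h import *
F=[]
for i in range(8): F.append(read_state()["contact_force"]); c=read_camera("top")
print(np.mean(F,0),read_state()["time"]); 
t=c["color"][150:260,240:400]; s=read_camera("side")["color"][170:290,235:395]
f=lambda x:cv2.resize(x,(400,300),interpolation=cv2.INTER_CUBIC)
cv2.imwrite("pics/p3.png",np.hstack([f(s),f(t)]))
E
```

```text
bay 382 162 [ 7. 31. 53.] -219.0 2.0
tray 232 33 [ 5. 11. 22.] -161.0 -66.0
bay raised px 103 (np.float64(-216.0), np.float64(1.0), np.float64(34.0), np.float64(265.6116504854369), np.float64(199.98058252427185))
tray raised px 10 (np.float64(-154.0), np.float64(-65.0), np.float64(13.0), np.float64(288.8), np.float64(229.9))
[-0.28240166 -0.02540231 -1.4475237 ] 18.0
```

View pics/p3.png

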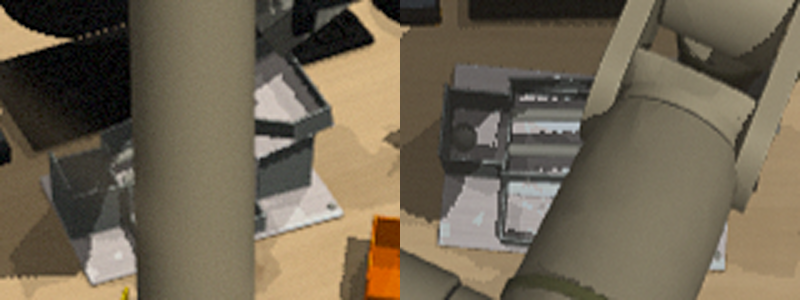

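The large ball lies in the bay at (463,137) of the right half, and the hopper looks empty. Most of the tray is hidden by the arm, so I'll carry the tipped scoop towards a free spot on the desk and look again.

Request:
{"op": "step_arm", "data": {
  "commands": [
    [[30,-2,15,0,0],[30,-4,30,0,0],[30,-5,40,0,0],[30,-6,45,0,0],[30,-6,45,0,0],[30,-6,45,0,0],[30,-6,45,0,0],[30,-6,45,0,0]]
  ]
}}

```text
time: 19.05
eef_pos: [0.5009, 0.2087, 0.1708]
tcp_rot: [0.732, 0.681, 0.0, -0.0]
contact_force: [0.7, -1.4, -0.9]
grip_width: 0.054
grip_force: 15.0
```

Request:
{"op": "step_arm", "data": {
  "commands": [
    [[30,-5,40,-25,0],[30,-4,30,-35,0],[30,-3,16,-35,0],[30,0,8,-25,0],[30,0,0,-15,0],[30,0,0,0,0]]
  ]
}}

```text
time: 19.8
eef_pos: [0.4894, 0.3004, 0.0352]
tcp_rot: [0.732, 0.681, -0.001, -0.0]
contact_force: [-0.1, -0.1, -0.7]
grip_width: 0.0536
grip_force: 15.0
```

```bash
python3 k.py
python3 - <<'E'
from h import *
s=read_state();print(s["eef_pos"],s["contact_force"])
c=read_camera("top"); t=c["color"][150:260,240:400]; a=read_camera("side")["color"][215:335,160:320]
f=lambda x:cv2.resize(x,(400,300),interpolation=cv2.INTER_CUBIC)
cv2.imwrite("pics/p4.png",np.hstack([f(a),f(t)]))
E
```

```text
bay 376 152 [ 7. 31. 49.] -220.0 2.0
tray 731 82 [ 4. 10. 19.] -122.0 -70.0
bay raised px 104 (np.float64(-215.0), np.float64(3.0), np.float64(34.0), np.float64(266.1826923076923), np.float64(199.6346153846154))
tray raised px 65 (np.float64(-113.0), np.float64(-70.0), np.float64(24.0), np.float64(305.4307692307692), np.float64(232.83076923076922))
[0.48998647 0.30043028 0.0361055 ] [ 0.10552871 -0.22421647 -0.4945138 ]
```

View pics/p4.png

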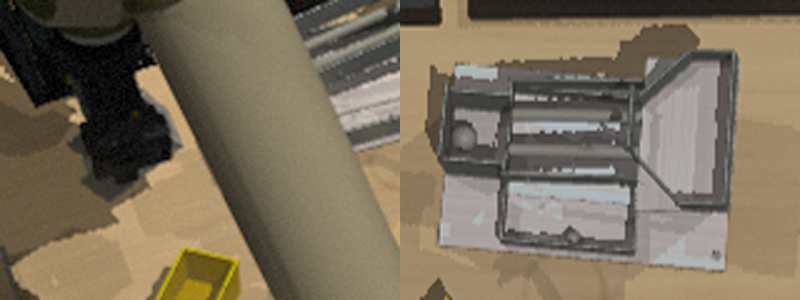

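The large ball is at (463,137) in the bay, and the small one at (572,236) in the tray by its outer wall. Both are where they should be. Next I'll measure the scoop's tilt by depth for the set-down.

```bash
cat > w.py <<'E'
from h import *
s=read_state();print(np.round(s["eef_pos"],4),np.round(s["contact_force"],1),s["time"])
c=read_camera("side");P=pts(c)*1000; g=c["color"].mean(-1)
m=(abs(P[...,0]-464)<7)&(P[...,2]>6)&(P[...,2]<130)&(P[...,1]>225)&(P[...,1]<380)&(g>45)
m=cv2.morphologyEx(m.astype(np.uint8),cv2.MORPH_OPEN,np.ones((2,2)))>0
q=P[m]; print(m.sum())
for y in range(230,380,8):
    k=q[(q[:,1]>=y)&(q[:,1]<y+8)]
    if len(k)>2: print(y+4,len(k),k[:,2].min().round(),k[:,2].max().round())
c=read_camera("top");P=pts(c)*1000
m=(P[...,0]>440)&(P[...,0]<540)&(P[...,2]>8)&(P[...,2]<150)&(P[...,1]>225)&(P[...,1]<380)
q=P[m];print("top",m.sum(), np.percentile(q,[2,98],axis=0).round().tolist() if m.any() else "")
E
python3 w.py
```

```text
[0.4905 0.3004 0.0368] [-0.5 -1.1 -0.7] 19.95
137
250 12 84.0 94.0
266 5 -3.0 -0.0
282 4 62.0 64.0
290 5 -3.0 2.0
298 5 -5.0 50.0
306 10 -5.0 55.0
314 26 -4.0 69.0
322 30 -1.0 68.0
330 23 51.0 85.0
338 10 65.0 77.0
top 258 [[460.0, 241.0, 84.0], [529.0, 263.0, 143.0]]
```

Request:
{"op": "step_arm", "data": {
  "commands": [
    [[30,0,0,-10,0],[30,0,0,-14,0],[30,0,0,-8,0],[30,0,-1,-2,0],[30,0,-1,-2,0],[30,0,-1,-2,0]]
  ]
}}

```text
time: 20.8
eef_pos: [0.4901, 0.2975, -0.0022]
tcp_rot: [0.732, 0.681, 0.0, 0.0]
contact_force: [-0.6, -0.6, -1.9]
grip_width: 0.054
grip_force: 15.0
```

Not in contact yet. I'll press down while drawing it towards its back.

Request:
{"op": "step_arm", "data": {
  "commands": [
    [[30,0,-2,-1,0],[30,0,-2,-1,0],[30,0,-2,-1,0],[30,0,-2,-1,0],[30,0,-2,-1,0]]
  ],
  "newtons": 12
}}

```text
time: 21.42
eef_pos: [0.49, 0.2874, -0.0073]
tcp_rot: [0.732, 0.681, 0.0, 0.0]
contact_force: [0.3, 1.4, 1.8]
grip_width: 0.0536
grip_force: 12.0
```

Request:
{"op": "step_arm", "data": {
  "commands": [
    [[30,0,-2,-1,0],[30,0,-2,-1,0],[30,0,-2,-1,0],[30,0,-2,-1,0],[30,0,-2,-1,0]]
  ]
}}

```text
time: 22.05
eef_pos: [0.4899, 0.2774, -0.0124]
tcp_rot: [0.732, 0.681, 0.0, 0.0]
contact_force: [-0.8, 2.4, 0.9]
grip_width: 0.0539
grip_force: 12.0
```

```bash
python3 w.py
```

```text
[ 0.4899  0.2774 -0.0124] [-0.8  2.4  0.9] 22.05
112
242 6 -5.0 14.0
250 8 0.0 16.0
258 9 -3.0 16.0
290 12 1.0 30.0
298 13 -1.0 17.0
306 31 4.0 43.0
314 19 18.0 92.0
top 139 [[459.0, 225.0, 14.0], [512.0, 244.0, 66.0]]
```

Request:
{"op": "step_arm", "data": {
  "commands": [
    [[30,0,-2,-1,0],[30,0,-2,-1,0],[30,0,-1,-1,0],[30,0,-1,-1,0],[30,0,-1,-1,0]]
  ]
}}

```text
time: 22.78
eef_pos: [0.4898, 0.2705, -0.0175]
tcp_rot: [0.732, 0.681, -0.0, -0.0]
contact_force: [-1.1, 2.0, 0.8]
grip_width: 0.054
grip_force: 12.0
```

```bash
python3 w.py
```

```text
[ 0.4898  0.2705 -0.0175] [-1.1  2.   0.8] 22.775
78
242 8 1.0 10.0
250 5 1.0 11.0
282 7 -0.0 23.0
290 3 -3.0 13.0
298 22 1.0 41.0
306 26 -1.0 46.0
top 69 [[464.0, 226.0, 8.0], [513.0, 237.0, 50.0]]
```

Request:
{"op": "step_arm", "data": {
  "commands": [
    [[30,0,-0.5,-1,0],[30,0,0,-1,0],[30,0,0,0,0]]
  ]
}}

```text
time: 23.25
eef_pos: [0.4899, 0.2697, -0.0194]
tcp_rot: [0.732, 0.681, -0.0, 0.0]
contact_force: [-0.8, -1.9, 3.1]
grip_width: 0.0536
grip_force: 12.0
```

Request:
{"op": "step_arm", "data": {
  "commands": [
    [[65,0,0,0,0],[75,0,0,0,0],[85,0,0,0,0],[100,0,0,0,0],[100,0,0,0,0],[100,0,0,0,0],[100,0,0,0,0],[100,0,0,0,0]]
  ]
}}

```text
time: 24.25
eef_pos: [0.4899, 0.27, -0.0193]
tcp_rot: [0.732, 0.681, 0.0, 0.0]
contact_force: [0.6, -0.9, 0.6]
grip_width: 0.0882
grip_force: 0.0
```

Request:
{"op": "step_arm", "data": {
  "commands": [
    [[100,0,0,5,0],[100,0,0,15,0],[100,0,0,30,0],[100,0,0,45,0],[100,0,0,45,0],[100,0,0,30,0],[100,0,0,15,0],[100,0,0,0,0]]
  ]
}}

```text
time: 25.25
eef_pos: [0.49, 0.27, 0.1663]
tcp_rot: [0.732, 0.681, 0.001, 0.0]
contact_force: [-0.9, 0.2, 0.2]
grip_width: 0.0884
grip_force: 0.0
```

Request:
{"op": "step_arm", "data": {
  "commands": [
    [[100,-20,-40,0,0],[100,-20,-55,0,0],[100,-20,-55,0,0],[100,-20,-55,0,0],[100,-20,-55,0,0],[100,-20,-55,0,0],[100,-20,-40,0,0],[100,0,0,0,0]]
  ]
}}

```text
time: 26.25
eef_pos: [0.3486, -0.0866, 0.1647]
tcp_rot: [0.734, 0.679, -0.0, -0.001]
contact_force: [-0.1, 0.7, 0.0]
grip_width: 0.0883
grip_force: 0.0
```

```bash
python3 k.py|tail -2
python3 - <<'E'
from h import *
s=read_state();print(np.round(s["eef_pos"],4),np.round(s["contact_force"],1),s["time"],s["grip_width"])
c=read_camera("top");P=pts(c)*1000
m=(P[...,0]>430)&(P[...,0]<550)&(P[...,2]>34)&(P[...,2]<100)&(P[...,1]>180)&(P[...,1]<360)
q=P[m];r=cv2.minAreaRect(q[:,:2].astype(np.float32));print(m.sum(),r,np.percentile(q[:,2],[50,97]))
for y in range(210,320,15):
    k=q[(q[:,1]>=y)&(q[:,1]<y+15)]
    if len(k): print(y,len(k),np.percentile(k[:,2],[50,95]).round())
E
```

```text
bay raised px 106 (np.float64(-215.0), np.float64(2.0), np.float64(33.0), np.float64(266.188679245283), np.float64(200.0188679245283))
tray raised px 60 (np.float64(-109.0), np.float64(-68.0), np.float64(23.0), np.float64(307.3833333333333), np.float64(232.46666666666667))
[ 0.3491 -0.0854  0.1648] [ 0.3  0.5 -0.2] 26.3 0.08796788721431083
190 ((488.783447265625, 259.5397644042969), (89.77861022949219, 55.71596145629883), 85.40141296386719) [42.91876152 48.5144189 ]
210 54 [44. 49.]
225 23 [43. 47.]
240 30 [41. 47.]
255 23 [44. 48.]
270 28 [43. 49.]
285 23 [43. 46.]
300 9 [41. 45.]
```

The scoop stands level on the desk with its rim at about 45 mm all round. Both balls are in their goals, and the arm is clear and at rest.

```bash
python3 -c "from bench import hand_in; print(hand_in())"
```

```text
the job is handed in; nothing more can be done
None
```

The job is handed in at about 26 s of robot time: the large ball is in the bay, the small ball is in the side tray, and the empty scoop stands upright on the desk, released, with the arm clear of everything.

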